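Feel out the release notch of a bonding jig

ROBOT

A 6-joint arm with a two-finger parallel gripper is mounted at the origin on the work surface. World frame = base frame: x ahead of the robot, y to its left, z up, the work surface at z = 0. Lengths are in m, angles in rad, forces in N, time in s.
With the tool pointing down it reaches from about 0.25 to 0.775 m from the base axis. Payload 4 kg.
Tool frame: the origin (TCP) lies at the very end of the fingers, on their centre line; the grasp point (between the pads) lies 19 mm behind it; z points along the fingers, y is the line along which they close (so a half turn about z gives the same grasp; the last joint's range is limited). The gripper opens to 94 mm and grips with 3 to 60 N. Pads are 16 mm wide; open, the fingers measure 119 mm over their backs; the gripper's body (75 mm by 177 mm) begins 78 mm behind the grasp point.
Start: joints at [-1.338, 0.087, 1.371, -0, 1.684, -0.103], TCP at [0.181, -0.519, 0.185] pointing down, gripper open.
Joint ranges: [-3.1, 3.1], [-0.76, 2.03], [0.27, 2.55], [-1.08, 4.22], [0.17, 2.65], [-2.57, 2.57]. Speed limits (rad/s): [2.79, 2.79, 3.14, 3.14, 3.14, 3.14].

INTERFACE

Orientations are given as [roll, pitch, yaw] about the fixed x, y, z axes, in that order (R = Rz(yaw) Ry(pitch) Rx(roll)).
In Python, from bench import robot gives the robot as it stands. The module is installed in compiled form; this text tells all that it offers.
- The arm moves only by the tool move_arm, never from a script. Its argument "deltas" is one flat list of numbers, 7 for each row, row after row: the turn, a rotation vector about the tool's x, y, z in rad, then the shift along the tool's x, y, z in cm, then the closure, from -1 (fully open) to 1 (shut). A call has 1 to 8 rows; each row is the pose to reach, as a shift and turn from the pose commanded when the call began, along the tool's axes at that moment; what a row does not reach only later rows make up. A row lasts 1/10 s, in which the tool goes at most 50 mm and 8.59 degrees, less where a joint would pass 70% of its speed; a pose out of reach is approached as far as the arm can. A call with a gripper value outside its range is refused whole. The fingers move at their own pace and stop on an object; the grip force is fixed at half the most. Time passes only in rows, so rows that repeat a pose let the fingers close. It gives the time, the measured TCP pose, the force, the opening and the grip force at its end, in the units of the state.
- robot.get_obs(): the state, without advancing time (a new reading comes with each control period).
- robot.snapshot(name): name is "scene" or "top" or "wrist"; returns a dict with "image" (480x640x3 uint8, red, green, blue), "depth" (480x640 float32, m along the optical axis (not along the pixel's ray), 0 where there is no reading), "fov_y" (degrees; the focal length in pixels is half the picture's height over the tangent of half this angle, whatever the lens; pixels are square), "cx", "cy" (the principal point, pixels), "D" ([k1, k2, p1, p2, k3] as OpenCV has them; the pictures are not rectified), "origin" and "orientation" of the camera in the world; the wrist camera has in their place "T_tool_cam" (4x4, takes a point from camera to tool coordinates, whose origin is the TCP and whose axes are the flange's). Camera axes: x right, y up, looking along -z (the intrinsics and any distortion apply to the point x, -y, -z); pixel columns grow to the right and rows downward; lengths in m; the calibration is good to about 2 mm. A picture is of the moment at which its call begins: read the wrist's pose just before it.
- robot.close_job(): hands the job in; it is judged then, once.
The state is a dict: "time": time; "joint_positions": joint angles; "qvel": joint speeds; "joint_torque": joint torques, N m; "tool_pos": TCP position; "ee_rot": TCP orientation; "wrist_force": force on the tool from outside, world axes, zero at the start; "wrist_torque": the same for the moment, N m; "width": finger opening in m; "finger_force": force on a finger pad.
Only numpy, scipy, OpenCV 4.12 (cv2) and the standard library are available. Lean on these libraries where they do the work, as an engineer would, in place of code of your own. Each camera call takes 0.05 s, during which the arm holds its last target. There are 200 camera calls.

TASK

With the gripper shut, touch a fingertip to the top of the jig's raised plywood edge strip at its starting end (the end by the short dowel post) and run it along the strip, over the second block and onward, until you find the finger notch hidden further along. Press down inside the notch as far as the release key goes, so that it stays down and props up the bonded panel lying on the jig. Only touch and press: do not lift or shove the panel, leave the other things on the bench where they are, and finish with the hand clear.

Things in the scene. Friction and masses are not known exactly. Their poses are not given: they have to be found in the camera images.
- jig: Plywood bonding jig, fixed: base board 260 (x) x 400 (y) x 24 mm thick. Origin: centre of its underside; z up, x away from the robot (within 16 degrees), y to the robot's left. A raised edge strip runs along y on the robot's side. A dowel post 16 mm across, 28 mm high, at x = -55, y = +186 mm marks the strip's starting end (+y).
- strip (a point): Centre of the top of the jig's edge strip (x = -100, y = 0, z = 44 mm of the jig). The strip is 350 mm long (y), 40 mm wide (x), its top level, 20 mm above the base: seven plywood blocks in a row, each 50 mm long, hairline seams. One of the last five (centre y = +50, 0, -50, -100 or -150 mm; which one is not told and changes) has the notch; the others are solid.
- end_block: First block of the edge strip, at the starting end by the dowel post, 40 (x) x 50 (y) x 20 mm high, fixed to the jig; origin at the centre of its underside, which lies at x = -100, y = +150, z = 24 mm of the jig; axes as the jig's.
- second_block: Second block of the edge strip, same size, next to the first (centre y = +100 mm of the jig), fixed; origin at the centre of its underside. A fingertip run along the strip from the first block crosses it before any notch.
- release_key (a joint): Plywood key, the floor of the notch. Notch: 42 mm long (y), centred on its block, as wide as the strip, open to -x. A half-round rib runs along y on the key at x = -104 mm of the jig, its top 7 mm below the strip's top. Hinge along y at x = -82 mm; 0 = up, 0.28 rad = fully down. Pressed with 4 to 8 N the rib sinks 6 mm to a stop and stays by friction; a tongue lifts the panel's edge.
- panel: Bonded plywood panel, 120 (x) x 330 (y) x 9 mm, 0.18 to 0.3 kg, loose, lying flat on the jig's base right behind the edge strip (its top 11 mm below the strip's top). Origin: centre of its underside; axes as the jig's at the start.
- tape_roll: Bystander: roll of tape, 64 mm across, 25 mm high, loose on the far margin of the jig's base. Origin: centre of its underside.
- pigment_pot: Bystander: small jar, 36 mm across, 50 mm high, loose on the far margin of the jig's base. Origin: centre of its underside.
- mixing_cup: Bystander: paper mixing cup, 72 mm across, 85 mm high, loose on the bench left of the jig. Origin: centre of its underside.
- spreader: Bystander: flat spatula, 200 mm long, lying on the bench right of the jig. Origin: underside, at its middle.
- brush: Bystander: brush, 180 mm long, lying on the bench right of the jig. Origin: underside, at its middle.
- tub: Bystander: white lidded tub, 76 mm across, 75 mm high, on the bench at the left. Origin: centre of its underside.

How it is judged:
By the outcome, as a careful person would: the job done as asked, in the order asked, and still so for the second after the job is handed in, with the robot touching nothing.
It also fails if it takes over 72 s, if anything falls off the work surface, if the arm or the gripper's body presses on something with over 40 N, if the wrist force passes 120 N, or if a joint passes its speed limit or range.

## Working session

There is one attempt and no reset: what is moved stays moved. The work goes in short steps, Python scripts to look and compute and a tool call to move; the robot and the scene stay as the last step left them, time stands still between calls to the robot, and variables do not carry over. Pictures are saved under pics/ and viewed, at most 10 in all, crops included, and the job is handed in when it is done.

Besides the shell and the picture viewer there is one more tool, called after "Request:" as name(argument=value, ...), one argument or row to a line, values as JSON. move_arm: Moves the arm, as the interface text tells. Its arguments: {"type":"object","properties":{"deltas":{"type":"array","items":{"type":"number"}}},"required":["deltas"]}

```bash
mkdir -p pics; cat > h.py <<'E'
import numpy as np, cv2, pickle
from bench import robot
from scipy.spatial.transform import Rotation as R
def snap(n):
    o=robot.get_obs(); s=robot.snapshot(n); s['obs']=o
    pickle.dump(s,open(n+'.pkl','wb')); return s
def world(s,pts):
    pts=np.array(pts,float); f=240/np.tan(np.radians(s['fov_y'])/2)
    K=np.array([[f,0,s['cx']],[0,f,s['cy']],[0,0,1]])
    u=cv2.undistortPoints(pts.reshape(-1,1,2),K,np.array(s['D'],float)).reshape(-1,2)
    d=np.array([s['depth'][int(round(v)),int(round(c))] for c,v in pts])
    p=np.c_[u[:,0]*d,-u[:,1]*d,-d]
    if 'T_tool_cam' in s:
        T=np.array(s['T_tool_cam']); p=p@T[:3,:3].T+T[:3,3]
        o=s['obs']; return p@R.from_euler('xyz',o['ee_rot']).as_matrix().T+np.array(o['tool_pos'])
    return p@rot(s['orientation']).T+np.array(s['origin'])
def rot(o):
    o=np.array(o); return o if o.shape==(3,3) else R.from_euler('xyz',o).as_matrix()
E
python3 - <<'E'
from h import *
for n in('top','scene'):
    s=snap(n); cv2.imwrite(f'pics/{n}1.png',s['image'][:,:,::-1]); print(n,s['origin'],s['orientation'],s['fov_y'],s['D'])
print(robot.get_obs())
E
```

```text
top [0.47701791 0.06048941 0.97417044] [ 0.06235115 -0.01265864 -1.57151323] 54.70069086076363 [-0.10689102  0.          0.          0.          0.        ]
scene [1.33526173 0.55462941 0.88758417] [ 8.31511484e-01 -1.06503232e-03  2.13134711e+00] 42.19369474752552 [-0.09627232  0.          0.          0.          0.        ]
{'time': 0.1, 'joint_positions': array([-1.33808590e+00,  8.78846101e-02,  1.37206340e+00,  6.48416881e-06,
        1.68360887e+00, -1.03108039e-01]), 'qvel': array([ 0.0008521 , -0.001769  , -0.00250086, -0.00055609, -0.00011164,
        0.00028091]), 'joint_torque': array([ 3.26830115e-03, -3.41251838e+01, -3.03301585e+01,  7.21017667e-02,
        3.03817133e-02, -9.78371168e-05]), 'tool_pos': array([ 0.18112042, -0.51876733,  0.1842395 ]), 'ee_rot': array([-3.13963952e+00, -2.08579033e-04,  3.35818988e-01]), 'wrist_force': array([ 0.14430365, -0.29467587,  0.04182266]), 'wrist_torque': array([-0.02740292, -0.00267559, -0.00202492]), 'finger_force': 0.0, 'width': 0.09369796765664737}
```

View pics/top1.png

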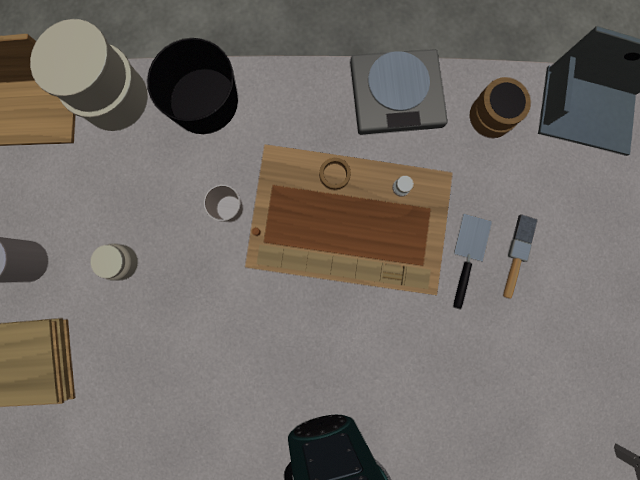

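View pics/scene1.png

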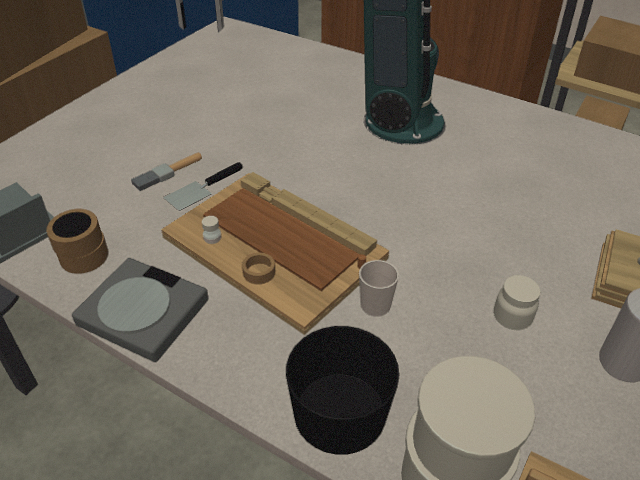

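The top view shows the jig with corners at about (264,145), (452,171), (437,294) and (246,267). The dowel is at (256,231), the strip runs along the bottom edge, and there is a notch-like mark at about (393,273). The scene view agrees. I'll fit the jig pose next.

```bash
python3 - <<'E'
from h import *
s=pickle.load(open('top.pkl','rb'))
g=np.array([(u,v) for v in range(135,305) for u in range(235,465)])
P=world(s,g); P=P.reshape(170,230,3)
for u,v in [(270,260),(340,225),(345,270),(393,273),(256,231),(445,200),(470,350)]:
    print((u,v), world(s,[(u,v)]).round(4))
z=P[...,2]
def rect(m,n):
    m=cv2.morphologyEx(m.astype(np.uint8),cv2.MORPH_OPEN,np.ones((3,3)))
    k,l,st,_=cv2.connectedComponentsWithStats(m); i=1+np.argmax(st[1:,4])
    r=cv2.minAreaRect(P[l==i][:,:2].astype(np.float32)*1000); print(n,st[i,4],r,np.median(z[l==i]))
rect(z>0.0385,'strip'); rect(z>0.013,'board'); 
for c in [(264,145),(452,171),(437,294),(246,267)]:
    print(world(s,[c]).round(4))
im=s['image'][225:305,235:455,::-1]
cv2.imwrite('pics/c.png',cv2.resize(im,None,fx=3.6,fy=3.6,interpolation=cv2.INTER_CUBIC))
E
```

```text
(270, 260) [[0.5029 0.1481 0.045 ]]
(340, 225) [[0.5744 0.0071 0.0352]]
(345, 270) [[ 0.4829 -0.002   0.0463]]
(393, 273) [[ 0.4767 -0.1007  0.0335]]
(256, 231) [[0.561  0.1763 0.0477]]
(445, 200) [[ 0.6286 -0.2138  0.0236]]
(470, 350) [[ 0.3125 -0.2711 -0.0021]]
strip 2404 ((496.0975646972656, 47.713958740234375), (254.54446411132812, 41.26518249511719), 82.2249755859375) 0.04347002795812971
board 23942 ((589.7359008789062, -14.152328491210938), (401.73974609375, 260.70050048828125), 81.54191589355469) 0.03078430981530872
[[0.7438 0.1646 0.0236]]
[[ 0.6963 -0.2385 -0.0027]]
[[ 0.4319 -0.2003 -0.0012]]
[[ 4.895e-01  2.027e-01 -1.000e-04]]
```

View pics/c.png

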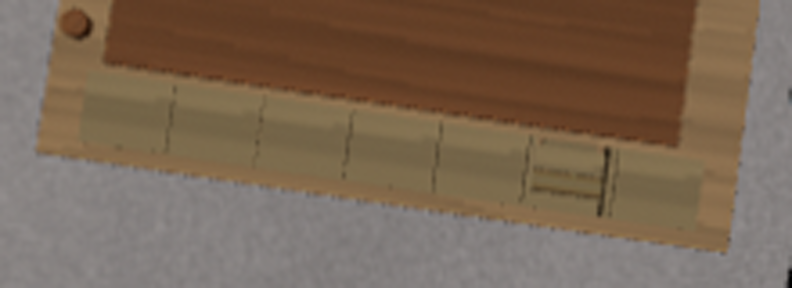

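The notch is the sixth block (y ≈ -100). The jig origin is about (0.590, -0.014) with yaw ≈ -8.1°. I'll move towards the starting end with the gripper shut.

Request:
move_arm(
  deltas=[0,0,0.1,3,-3,0,1,0,0,0.2,6,-6,0,1,0,0,0.3,9.5,-9.5,0,1,0,0,0.4,13,-13,0,1,0,0,0.477,16.5,-16.5,0,1,0,0,0.477,20,-20,0,1,0,0,0.477,23.5,-23.5,0,1,0,0,0.477,26.5,-26.4,0,1],
)

```text
time: 0.9
tool_pos: [0.3447, -0.1803, 0.185]
ee_rot: [-3.141, -0.0, -0.141]
wrist_force: [0.5, 0.0, -0.5]
width: 0.0335
finger_force: 0.0
```

Request:
move_arm(
  deltas=[0,0,0,1.5,-4.5,1,1,0,0,0,3,-9,2,1,0,0,0,4.5,-13.5,3,1,0,0,0,6,-18,4,1,0,0,0,7.5,-22.5,5,1,0,0,0,9,-27,6,1,0,0,0,10.5,-31.5,7,1,0,0,0,11.4,-35.5,8,1],
)

```text
time: 1.7
tool_pos: [0.5077, 0.1549, 0.1042]
ee_rot: [3.141, 0.001, -0.14]
wrist_force: [0.1, -0.6, 0.0]
width: 0.0
finger_force: 0.0
```

Request:
move_arm(
  deltas=[0,0,0,0,0,1,1,0,0,0,0,0,2,1,0,0,0,0,0,3,1,0,0,0,0,0,3,1,0,0,0,0,0,3,1],
)

```text
time: 2.2
tool_pos: [0.507, 0.1515, 0.0753]
ee_rot: [3.141, 0.0, -0.143]
wrist_force: [0.1, -0.3, -0.9]
width: 0.0004
finger_force: 0.0
```

```bash
python3 - <<'E'
from h import *
s=snap('wrist'); o=s['obs']; print(o['tool_pos'],o['ee_rot'],o['wrist_force'],o['width'])
cv2.imwrite('pics/w1.png',s['image'][:,:,::-1])
t=snap('top'); cv2.imwrite('pics/t2.png',cv2.resize(t['image'][120:310,180:480,::-1],None,fx=2.6,fy=2.6))
E
```

```text
[0.5070301  0.15150815 0.07526108] [ 3.14134076e+00  9.55253424e-05 -1.43059385e-01] [ 0.07975934 -0.27952735 -0.85237825] 0.0004102746446155506
```

View pics/w1.png

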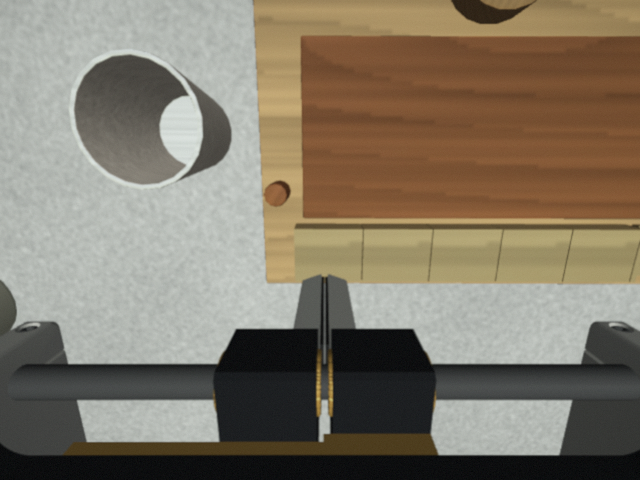

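The wrist view shows the strip clearly: its starting corner is at about (295,228) to (295,281), with seams at columns 362, 430, 500 and 568. The dowel is at (277,193). I'll use these for a second pose estimate.

```bash
python3 - <<'E'
from h import *
s=pickle.load(open('wrist.pkl','rb'))
p=world(s,[(362,255),(430,256),(499,257),(568,258),(400,231),(400,277),(560,234),(560,277)]); print(p.round(4))
c=np.array([.490,-.001]); a=np.radians(-8.1); ex=np.array([np.cos(a),np.sin(a)]); ey=np.array([-ex[1],ex[0]])
q=p[:,:2]-c; print(np.c_[q@ex*1000-100,q@ey*1000].round(1))
E
```

```text
[[ 0.5068  0.1221  0.0394]
 [ 0.5007  0.0735  0.0446]
 [ 0.4927  0.0235  0.0443]
 [ 0.4848 -0.0262  0.0446]
 [ 0.5224  0.0935  0.0442]
 [ 0.4871  0.0963  0.0437]
 [ 0.5034 -0.0207  0.043 ]
 [ 0.4705 -0.0212  0.0444]]
[[-100.7  124.2]
 [ -99.9   75.2]
 [-100.8   24.7]
 [-101.6  -25.7]
 [ -81.2   98.1]
 [-116.6   95.9]
 [ -83.9  -17.6]
 [-116.5  -22.7]]
```

The pose agrees to about 1 mm. Next is the descent to touch the first block.

Request:
move_arm(
  deltas=[0,0,0,0,0,1,1,0,0,0,0,0,2,1,0,0,0,0,0,2.6,1,0,0,0,0,0,2.8,1,0,0,0,0,0,2.9,1,0,0,0,0,0,3.0,1,0,0,0,0,0,3.05,1,0,0,0,0,0,3.1,1],
)

```text
time: 3.1
tool_pos: [0.5075, 0.1528, 0.0445]
ee_rot: [-3.141, -0.001, -0.141]
wrist_force: [0.1, -0.3, -0.1]
width: 0.0004
finger_force: 0.0
```

Request:
move_arm(
  deltas=[0,0,0,0,0,0.05,1,0,0,0,0,0,0.1,1,0,0,0,0,0,0.1,1],
)

```text
time: 3.4
tool_pos: [0.5073, 0.1527, 0.0432]
ee_rot: [3.142, 0.0, -0.141]
wrist_force: [0.5, 0.8, 0.1]
width: 0.0006
finger_force: 0.0
```

Request:
move_arm(
  deltas=[0,0,0,0,0,0.05,1,0,0,0,0,0,0.1,1,0,0,0,0,0,0.1,1],
)

```text
time: 3.7
tool_pos: [0.5072, 0.1527, 0.0421]
ee_rot: [3.141, 0.0, -0.141]
wrist_force: [0.6, -0.7, 0.4]
width: 0.0002
finger_force: 0.0
```

Request:
move_arm(
  deltas=[0,0,0,0,0,0.05,1,0,0,0,0,0,0.1,1,0,0,0,0,0,0.1,1],
)

```text
time: 4.0
tool_pos: [0.5072, 0.1527, 0.0411]
ee_rot: [3.141, 0.0, -0.141]
wrist_force: [-1.1, -0.1, 0.5]
width: 0.0005
finger_force: 0.0
```

```bash
python3 - <<'E'
from h import *
s=snap('wrist'); o=s['obs']; print(o['tool_pos'],o['wrist_force'],o['wrist_torque'],o['joint_torque'])
cv2.imwrite('pics/w2.png',s['image'][:,:,::-1])
E
```

```text
[0.50718578 0.15267448 0.04112905] [-1.05029035 -0.05082782  0.53073392] [-0.01744274  0.02331822  0.0395323 ] [-2.14232474e-03 -3.33848548e+01 -2.83916742e+01 -9.21822066e-03
 -8.25963076e-02  2.00022544e-05]
```

View pics/w2.png

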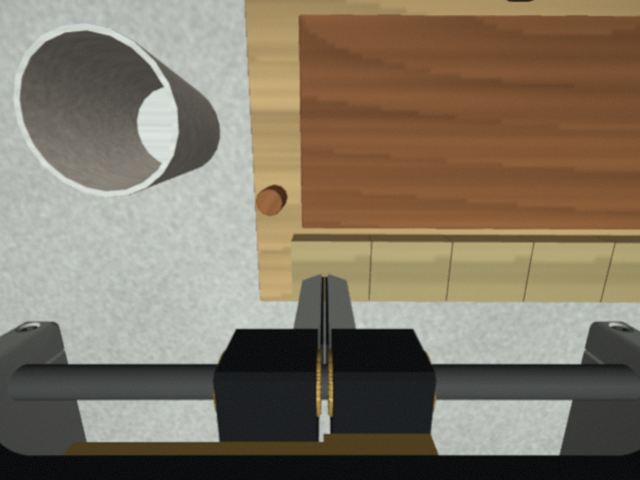

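The fingertips at (325,277) are over the strip, whose far and near edges are at rows 240 and 300, but there is no contact yet. I'll keep going down in small steps.

Request:
move_arm(
  deltas=[0,0,0,0,0,0.05,1,0,0,0,0,0,0.1,1,0,0,0,0,0,0.1,1],
)

```text
time: 4.35
tool_pos: [0.5072, 0.1527, 0.0401]
ee_rot: [3.141, 0.0, -0.141]
wrist_force: [-0.8, 0.8, 0.2]
width: 0.0002
finger_force: 0.0
```

```bash
python3 - <<'E'
from h import *
s=pickle.load(open('wrist.pkl','rb'))
pts=[(312,282),(340,282),(325,268),(360,285),(410,270),(275,290),(325,233),(290,270),(310,310),(150,300)]
for a,b in zip(pts,world(s,pts).round(4)): print(a,b,s['depth'][a[1],a[0]])
print(s['T_tool_cam'])
E
```

```text
(312, 282) [0.5184 0.1569 0.0741] 0.17815983
(340, 282) [0.5155 0.1419 0.0723] 0.18017343
(325, 268) [0.5149 0.1502 0.045 ] 0.2068979
(360, 285) [0.5002 0.1297 0.0445] 0.21055453
(410, 270) [0.5058 0.0974 0.0441] 0.20825145
(275, 290) [0.4957 0.1886 0.023 ] 0.23454522
(325, 233) [0.5321 0.1476 0.0236] 0.22287668
(290, 270) [0.5098 0.1752 0.0251] 0.22838408
(310, 310) [0.5175 0.1568 0.1051] 0.14847904
(150, 300) [ 0.4916  0.2934 -0.0007] 0.26227534
[[ 2.66735536e-04  9.63936387e-01  2.66132619e-01  7.81366671e-02]
 [ 9.99998998e-01  1.12830600e-04 -1.41093862e-03  5.84394015e-04]
 [-1.39008298e-03  2.66132729e-01 -9.63935391e-01 -1.99153868e-01]
 [ 0.00000000e+00  0.00000000e+00  0.00000000e+00  1.00000000e+00]]
```

Request:
move_arm(
  deltas=[0,0,0,0,0,0.05,1,0,0,0,0,0,0.1,1,0,0,0,0,0,0.1,1],
)

```text
time: 4.65
tool_pos: [0.5072, 0.1526, 0.0391]
ee_rot: [3.141, 0.0, -0.141]
wrist_force: [-0.4, -0.0, -0.0]
width: 0.0006
finger_force: 0.0
```

```bash
python3 - <<'E'
from h import *
o=robot.get_obs(); print(o)
s=snap('scene')
print(world(s,[(345,218),(310,200)]).round(4))
cv2.imwrite('pics/s2.png',cv2.resize(s['image'][150:290,260:440,::-1],None,fx=4,fy=4,interpolation=cv2.INTER_CUBIC))
E
```

```text
{'time': 4.65, 'joint_positions': array([ 1.85340616e-01,  1.18323051e-01,  1.63233340e+00, -1.02456964e-04,
        1.39112831e+00,  1.89740513e+00]), 'qvel': array([ 3.52548359e-05, -6.28547901e-04, -7.35534051e-05, -7.94822018e-04,
        1.89359341e-03,  3.84338584e-04]), 'joint_torque': array([-9.25977874e-04, -3.34114158e+01, -2.83468205e+01, -9.00141313e-03,
       -8.26661289e-02, -5.99458019e-06]), 'tool_pos': array([0.50721193, 0.1526466 , 0.03913982]), 'ee_rot': array([ 3.14143554e+00,  1.49607432e-04, -1.41249875e-01]), 'wrist_force': array([-0.44691988, -0.04598612, -0.00207261]), 'wrist_torque': array([ 0.07455817, -0.01868104, -0.00539193]), 'finger_force': 0.0, 'width': 0.0005832474667030548}
[[ 4.267e-01  6.310e-02 -9.000e-04]
 [ 4.162e-01 -3.430e-02  4.000e-04]]
```

View pics/s2.png

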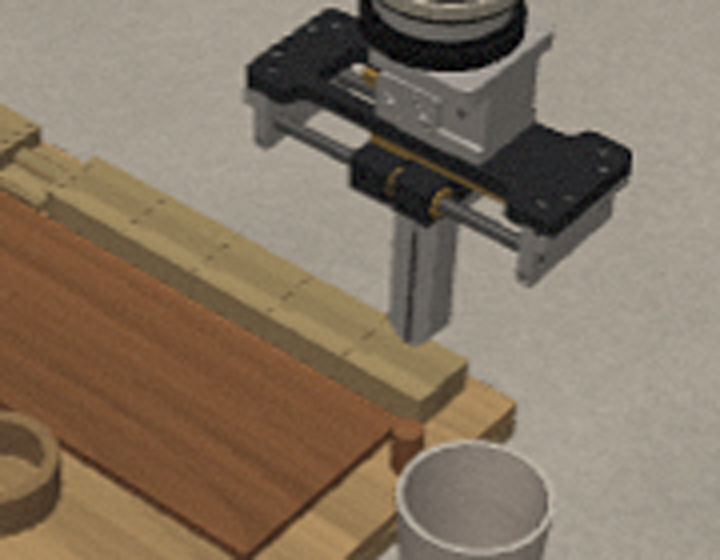

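The scene crop shows the tips at crop (415,340), over the near half of the first block. I'll measure the tip's height directly.

```bash
python3 - <<'E'
from h import *
s=pickle.load(open('scene.pkl','rb'))
for u in (361,363,365,368):
  for v in range(222,242,2): print((u,v),world(s,[(u,v)])[0].round(4))
E
```

```text
(361, 222) [0.5177 0.148  0.0943]
(361, 224) [0.5156 0.1472 0.0871]
(361, 226) [0.5144 0.1469 0.0809]
(361, 228) [0.5162 0.1481 0.0776]
(361, 230) [0.5147 0.1477 0.071 ]
(361, 232) [0.5181 0.1496 0.0692]
(361, 234) [0.5179 0.1499 0.0639]
(361, 236) [0.4991 0.1408 0.0396]
(361, 238) [0.5055 0.1443 0.0408]
(361, 240) [0.5126 0.1481 0.0427]
(363, 222) [0.5165 0.1517 0.0951]
(363, 224) [0.5188 0.1531 0.0924]
(363, 226) [0.519  0.1535 0.0874]
(363, 228) [0.516  0.1524 0.0795]
(363, 230) [0.5184 0.1538 0.0767]
(363, 232) [0.5173 0.1536 0.0706]
(363, 234) [0.5169 0.1537 0.065 ]
(363, 236) [0.5185 0.1548 0.0614]
(363, 238) [0.5056 0.1488 0.043 ]
(363, 240) [0.5099 0.1513 0.0422]
(365, 222) [0.5175 0.1565 0.0981]
(365, 224) [0.5174 0.1567 0.093 ]
(365, 226) [0.5175 0.1571 0.0881]
(365, 228) [0.5147 0.156  0.0802]
(365, 230) [0.5184 0.1582 0.0788]
(365, 232) [0.5194 0.159  0.0747]
(365, 234) [0.5195 0.1594 0.0697]
(365, 236) [0.4955 0.148  0.0403]
(365, 238) [0.5034 0.1522 0.0431]
(365, 240) [0.5058 0.1537 0.0402]
(368, 222) [0.5146 0.1615 0.0983]
(368, 224) [0.5173 0.1631 0.0959]
(368, 226) [0.5151 0.1623 0.0887]
(368, 228) [0.5148 0.1625 0.0834]
(368, 230) [0.5131 0.1621 0.0766]
(368, 232) [0.5147 0.1632 0.0732]
(368, 234) [0.448  0.1317 0.0014]
(368, 236) [0.492  0.1531 0.0401]
(368, 238) [0.5031 0.1587 0.046 ]
(368, 240) [0.5044 0.1596 0.042 ]
```

The visible tip ends at z ≈ 0.060, about 20 mm behind the reported TCP, so contact should come at a reported z of about 0.024. The strip is therefore still lower, and I'll continue down.

Request:
move_arm(
  deltas=[0,0,0,0,0,0.4,1,0,0,0,0,0,0.7,1,0,0,0,0,0,0.9,1,0,0,0,0,0,1.0,1,0,0,0,0,0,1.1,1,0,0,0,0,0,1.1,1],
)

```text
time: 5.3
tool_pos: [0.5072, 0.1527, 0.0281]
ee_rot: [3.141, 0.0, -0.141]
wrist_force: [0.4, 0.1, 0.5]
width: 0.0006
finger_force: 0.0
```

Request:
move_arm(
  deltas=[0,0,0,0,0,0.05,1,0,0,0,0,0,0.1,1,0,0,0,0,0,0.15,1,0,0,0,0,0,0.2,1,0,0,0,0,0,0.2,1],
)

```text
time: 5.8
tool_pos: [0.5072, 0.1527, 0.0262]
ee_rot: [3.142, 0.0, -0.141]
wrist_force: [-0.7, -0.0, 1.0]
width: 0.0002
finger_force: 0.0
```

Request:
move_arm(
  deltas=[0,0,0,0,0,0.05,1,0,0,0,0,0,0.1,1,0,0,0,0,0,0.1,1],
)

```text
time: 6.1
tool_pos: [0.5072, 0.1527, 0.0251]
ee_rot: [3.141, 0.0, -0.141]
wrist_force: [0.6, 0.3, 0.0]
width: 0.0004
finger_force: 0.0
```

Request:
move_arm(
  deltas=[0,0,0,0,0,0.05,1,0,0,0,0,0,0.1,1,0,0,0,0,0,0.1,1],
)

```text
time: 6.4
tool_pos: [0.5072, 0.1527, 0.0242]
ee_rot: [3.141, 0.0, -0.141]
wrist_force: [0.3, -0.5, 0.1]
width: 0.0006
finger_force: 0.0
```

Request:
move_arm(
  deltas=[0,0,0,0,0,0.05,1,0,0,0,0,0,0.1,1,0,0,0,0,0,0.1,1],
)

```text
time: 6.7
tool_pos: [0.5073, 0.1527, 0.0241]
ee_rot: [3.142, -0.0, -0.141]
wrist_force: [-1.9, -0.1, 5.8]
width: 0.0005
finger_force: 2.6
```

Request:
move_arm(
  deltas=[0,0,0,0,0,0.05,1,0,0,0,0,0,0.1,1,0,0,0,0,0,0.1,1],
)

```text
time: 7.0
tool_pos: [0.5073, 0.1527, 0.024]
ee_rot: [3.142, -0.001, -0.141]
wrist_force: [-3.8, -1.5, 8.6]
width: 0.0004
finger_force: 4.7
```

Contact is at a reported z of 0.0241. I'll ease off to about 6 N and slide along the strip.

Request:
move_arm(
  deltas=[0,0,0,0,0.5,-0.04,1,0,0,0,0,1.4,-0.04,1,0,0,0,0,2.3,-0.04,1,0,0,0,0,3.2,-0.04,1,0,0,0,0,4.1,-0.04,1,0,0,0,0,5.0,-0.04,1,0,0,0,0,6.0,-0.04,1,0,0,0,0,7.0,-0.04,1],
)

```text
time: 7.8
tool_pos: [0.499, 0.084, 0.024]
ee_rot: [-3.139, -0.004, -0.141]
wrist_force: [0.9, 3.9, 6.7]
width: 0.0004
finger_force: 2.9
```

Request:
move_arm(
  deltas=[0,0,0,0,1,0,1,0,0,0,0,2,0,1,0,0,0,0,3,0,1,0,0,0,0,4,0,1,0,0,0,0,5,0,1,0,0,0,0,6,0,1,0,0,0,0,7,0,1,0,0,0,0,7,0,1],
)

```text
time: 8.6
tool_pos: [0.4889, 0.0132, 0.0241]
ee_rot: [-3.141, -0.004, -0.142]
wrist_force: [0.3, 0.6, 5.9]
width: 0.0001
finger_force: 3.2
```

Request:
move_arm(
  deltas=[0,0,0,0,1,0,1,0,0,0,0,2,0,1,0,0,0,0,3,0,1,0,0,0,0,4,0,1,0,0,0,0,5,0,1,0,0,0,0,6,0,1,0,0,0,0,7,0,1,0,0,0,0,7.5,0,1],
)

```text
time: 9.4
tool_pos: [0.4784, -0.0599, 0.024]
ee_rot: [-3.139, -0.004, -0.142]
wrist_force: [0.4, 5.2, 6.9]
width: 0.0005
finger_force: 3.4
```

Request:
move_arm(
  deltas=[0,0,0,0,0.5,0,1,0,0,0,0,1,0,1,0,0,0,0,1.5,0,1,0,0,0,0,2,0,1,0,0,0,0,2.5,0,1,0,0,0,0,3,0,1,0,0,0,0,3.5,0,1,0,0,0,0,3.9,0,1],
)

```text
time: 10.2
tool_pos: [0.4708, -0.0994, 0.022]
ee_rot: [3.141, 0.001, -0.142]
wrist_force: [0.4, 0.9, 0.2]
width: 0.0004
finger_force: 0.0
```

Request:
move_arm(
  deltas=[0,0,0,0,0,0,1,0,0,0,0,0,0,1],
)

```text
time: 10.4
tool_pos: [0.4713, -0.0989, 0.0224]
ee_rot: [-3.142, 0.0, -0.142]
wrist_force: [-0.1, 0.4, -0.2]
width: 0.0006
finger_force: 0.0
```

The tip has dropped into the notch at jig (-104.7, -99.5). Now I'll press.

Request:
move_arm(
  deltas=[0,0,0,0,0,0.2,1,0,0,0,0,0,0.4,1,0,0,0,0,0,0.5,1,0,0,0,0,0,0.6,1,0,0,0,0,0,0.7,1,0,0,0,0,0,0.8,1,0,0,0,0,0,0.9,1,0,0,0,0,0,0.9,1],
)

```text
time: 11.2
tool_pos: [0.4707, -0.0985, 0.0142]
ee_rot: [-3.141, 0.002, -0.141]
wrist_force: [-3.4, 1.2, 5.3]
width: 0.0006
finger_force: 2.9
```

Request:
move_arm(
  deltas=[0,0,0,0,0,0.1,1,0,0,0,0,0,0.2,1,0,0,0,0,0,0.3,1,0,0,0,0,0,0.4,1,0,0,0,0,0,0.4,1],
)

```text
time: 11.7
tool_pos: [0.4703, -0.0985, 0.0104]
ee_rot: [3.142, 0.003, -0.141]
wrist_force: [-5.2, 0.5, 6.9]
width: 0.0004
finger_force: 3.8
```

Request:
move_arm(
  deltas=[0,0,0,0,0,0.1,1,0,0,0,0,0,0.2,1,0,0,0,0,0,0.2,1],
)

```text
time: 12.0
tool_pos: [0.4704, -0.0985, 0.0101]
ee_rot: [3.141, 0.002, -0.141]
wrist_force: [-8.8, 2.3, 15.6]
width: 0.0006
finger_force: 7.9
```

Request:
move_arm(
  deltas=[0,0,0,0,0,0.1,1,0,0,0,0,0,0.15,1,0,0,0,0,0,0.15,1],
)

```text
time: 12.3
tool_pos: [0.4705, -0.0985, 0.0099]
ee_rot: [3.141, 0.002, -0.141]
wrist_force: [-11.7, 3.6, 21.8]
width: 0.0007
finger_force: 11.0
```

The key is at its stop: force is rising and z has stopped changing. I'll lift straight up, retreat toward the robot and check.

Request:
move_arm(
  deltas=[0,0,0,0,0,-0.3,1,0,0,0,0,0,-0.8,1,0,0,0,0,0,-1.8,1,0,0,0,0,0,-3.5,1,0,0,0,0,0,-6,1,0,0,0,0,0,-9,1,0,0,0,0,0,-12,1,0,0,0,0,0,-14,1],
)

```text
time: 13.1
tool_pos: [0.4725, -0.0991, 0.1489]
ee_rot: [3.141, -0.003, -0.141]
wrist_force: [0.4, -0.1, 0.4]
width: 0.0
finger_force: 0.0
```

Request:
move_arm(
  deltas=[0,0,0,-2,0,-1,1,0,0,0,-4,0,-2,1,0,0,0,-7,0,-3,1,0,0,0,-10,0,-4,1,0,0,0,-12,0,-5,1,0,0,0,-12,0,-5,1,0,0,0,-12,0,-5,1],
)

```text
time: 13.8
tool_pos: [0.3533, -0.0821, 0.1965]
ee_rot: [3.141, -0.002, -0.142]
wrist_force: [-0.1, 0.4, -1.0]
width: 0.0003
finger_force: 0.0
```

```bash
python3 - <<'E'
from h import *
s=snap('scene'); o=s['obs']; print(o['tool_pos'],o['wrist_force'])
cv2.imwrite('pics/s3.png',cv2.resize(s['image'][150:330,150:400,::-1],None,fx=3.2,fy=3.2,interpolation=cv2.INTER_CUBIC))
t=snap('wrist'); cv2.imwrite('pics/w3.png',t['image'][:,:,::-1])
E
```

```text
[ 0.35331117 -0.08209613  0.19650895] [-0.1225      0.35579724 -1.02877243]
```

View pics/s3.png

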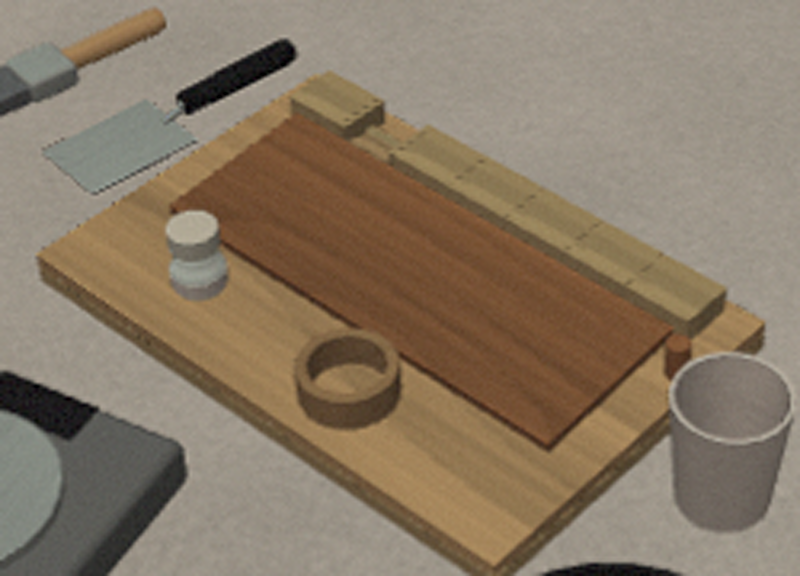

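View pics/w3.png

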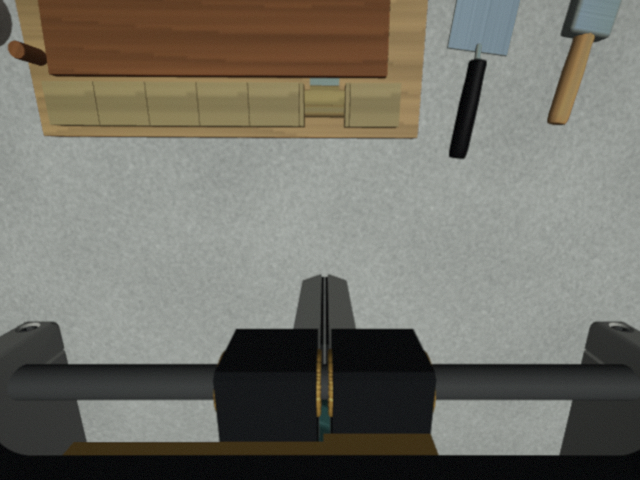

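The panel's edge is raised beside the notch, with the metal tongue showing at wrist (324,81). The rib is down and the other items are undisturbed. A quick height check, then I'll hand it in if the numbers hold.

```bash
python3 - <<'E'
from h import *
s=pickle.load(open('wrist.pkl','rb'))
def z(u,v): return np.median(world(s,[(u+i,v+j) for i in(-2,-1,0,1,2) for j in(-1,0,1)])[:,2]).round(4)
print('panel edge',[z(u,70) for u in (60,150,250,325,380)],'panel 45mm in',[z(u,30) for u in(60,325)],'rib',[z(325,v) for v in (93,100,106,112)],'strip',z(270,100),z(370,100))
E
```

```text
panel edge [np.float64(0.0397), np.float64(0.04), np.float64(0.0404), np.float64(0.0401), np.float64(0.0403)] panel 45mm in [np.float64(0.0378), np.float64(0.0382)] rib [np.float64(0.0291), np.float64(0.0274), np.float64(0.0289), np.float64(0.0306)] strip 0.0432 0.044
```

```bash
python3 -c "
from bench import robot
print(robot.close_job())"
```

```text
the job is handed in; nothing more can be done
None
```

The job is handed in: I ran a shut fingertip along the strip from the starting end and found the notch in the sixth block (y = -100 mm); I pressed the key to its stop, where it stayed, propping the panel's edge about 7 mm up, and the hand finished clear.

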